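# Vent the egg cooker

## Task

The eggs are done: with a fingertip, push the egg cooker's red toggle over to off, then press the orange lever right down so that the lid opens fully and hold it there for about two seconds to air it. Then, staying on the lever, let it up slowly so that the lid closes without slamming. Do not touch the lid itself, and do not pick up or disturb anything else on the table.

Things in the scene. Friction and masses are not known exactly. Their poses are not given: they have to be found in the camera images.
- cooker: Egg cooker: a white round base, 180 mm across and 80 mm high, fixed on the white shelf board (420 x 780 mm, its top 24 mm above the table). Origin: centre of the base's underside, on the board. Its -x axis points to the side where the orange lever sticks out; its +x axis to the lid's hinge at the back; z up.
- lid_dome: The cooker's see-through domed lid, 172 mm across, 75 mm high plus a black knob of 19 mm; closed, its top is 174 mm above the board. Not to be touched. It weighs about 0.25 kg (0.8 to 1.3 times that). Origin: on the hinge line, 94 mm behind the cooker's axis (cooker +x) and 85 mm above the board. Opening, it swings up and back, away from the lever.
- lid (a joint): Angle of the lid (rad): 0 closed, about 0.92 fully open. A linkage ties it to the lever: lid angle = 2.1 x lever angle. Nothing brakes it: if the lever is let go, the lid drops and slams, so the finger must stay on the lever and rise slowly with it.
- lever (a joint): Angle of the lever (rad): 0 up (lid closed), 0.44 pressed right down against its stop (lid fully open). The weight of the lid pushes it back up: it takes 4 to 9 N downward on the pad to move it, less the wider the lid is open. It does not latch.
- lever_pad (a point): Centre of the top face of the lever's orange pad, where a fingertip presses from above; it moves with the lever. The pad is 44 mm long (along the cooker's x), 60 mm wide and 9 mm thick; at rest it slopes by 0.22 rad, outer end higher; pressed, by 0.22 rad the other way. The point lies 85 mm out from the lever's pivot, 152 mm from the cooker's axis (62 mm outside the base's wall). It is 74 mm above the board at rest and 37 mm when fully pressed.
- toggle_base: Black switch block of the egg cooker, 70 (x) x 50 (y) x 25 mm, fixed on the board to one side of the cooker (either side). Origin: centre of its underside, on the board; the toggle swings in its x-z plane; z up.
- toggle (a joint): Angle of the toggle (rad): near 0 the toggle leans to the block's -x (ON); at 1.0 it leans to the block's +x against its stop (OFF). It pivots 22 mm above the board over the block's centre, leans 0.5 rad either way from upright, stays where it is left, and takes 1 to 3 N at the ball to push.
- toggle_tip (a point): Centre of the red ball (26 mm across) at the end of the toggle, 50 mm from its pivot, on a steel stem 10 mm thick; about 66 mm above the board at either end of its swing, 72 mm when upright.
- jar: Bystander, loose: a round amber glass jar with a cork lid, 68 mm across, 100 mm tall; to be left alone. Origin: underside.
- glass_cup: Bystander, loose: a clear glass cup, 68 mm across, 85 mm tall; to be left alone. Origin: underside.
- egg_cup: Bystander, loose: a blue egg cup with a pale egg in it, 48 mm across, 75 mm tall; to be left alone. Origin: underside.
- mug: Bystander, loose: a white mug with a handle, 80 mm across, 90 mm tall; to be left alone. Origin: underside.
- shaker: Bystander, loose: a clear salt shaker with a steel cap, 42 mm across, 85 mm tall; to be left alone. Origin: underside.
- spoon: Bystander, loose: a steel egg spoon lying flat, 140 mm long; to be left alone. Origin: underside.
- whisk: Bystander, loose: a green plastic whisk lying down, 230 mm long, 52 mm high; to be left alone. Origin: underside.

How it is judged:
By the outcome, as a careful person would: the job done as asked, in the order asked, and still so for the second after the job is handed in, with the robot touching nothing.
It also fails if it takes over 61 s, if anything falls off the work surface, if the arm or the gripper's body presses on something with over 40 N, if the wrist force passes 120 N, or if a joint passes its speed limit or range.

## Robot

A 7-joint arm with a two-finger parallel gripper is mounted at the origin on the work surface. World frame = base frame: x ahead of the robot, y to its left, z up, the work surface at z = 0. Lengths are in m, angles in rad, forces in N, time in s.
With the tool pointing down it reaches from about 0.35 to 0.9 m from the base axis. Payload 7.2 kg.
Tool frame: the origin (TCP) lies on the centre line of the jaws, within the pads' length; the fingertips stand 14 mm ahead of it and the grasp point (between the pads) lies 5 mm behind it; z points along the fingers, y is the line along which they close (so a half turn about z gives the same grasp; the last joint's range is limited). The gripper opens to 85 mm and grips with 20 to 120 N. Pads are 22 mm wide; open, the fingers measure 114 mm over their backs; the gripper's body (76 mm by 85 mm) begins 54 mm behind the grasp point. The pads swing forward as they close: fully open they stand 13 mm farther back than shut.
Start: joints at [-1.248, 0.411, -0.013, 1.596, 0.006, 1.134, -0.082], TCP at [0.238, 0.578, 0.245] pointing down, gripper open.
Joint ranges: [-2.95, 2.95], [-0.29, 1.99], [-1.47, 1.44], [0.14, 2.54], [-1.03, 4.17], [0.13, 1.85], [-2.86, 2.86]. Speed limits (rad/s): [2.39, 2.39, 3.01, 3.01, 3.14, 3.14, 3.14].

## Interface

Orientations are given as a 3x3 rotation matrix whose columns are the frame's x, y, z axes.
In Python, from station import env gives the robot as it stands.
- The arm moves only by the tool drive_tool, never from a script. Its argument "increments" is a list that holds one entry, the list of rows, each a list of 5 numbers: the shift along the tool's x, y, z in m, then the turn about the tool's z in degrees, then the closure, from 0 (fully open) to 1 (shut). In form: [[[x, y, z, turn, grip], ...]]. A call has 1 to 8 rows; each row shifts and turns the commanded pose from where the row before left it, along the tool's axes as they then stand; what a row does not reach is not made up. A row lasts 1/8 s, in which the tool goes at most 62.5 mm and 10.7 degrees, less where a joint would pass 70% of its speed; a pose out of reach is approached as far as the arm can. A call is refused whole if a number of a shift passes 0.0625 or a number of a turn 10.7, either way. A call with a gripper value outside its range is refused whole. The fingers move at their own pace and stop on an object; "squeeze" is the grip in N (left out, the last holds). Time passes only in rows, so rows that do not move let the fingers close. It gives the time, the measured TCP pose, the force and the opening at its end, in the units of the state.
- env.read_state(): the state, without advancing time (a new reading comes with each control period).
- env.grab_frame(name): name is "scene" or "top"; returns a dict with "frame" (400x640x3 uint8, red, green, blue), "range_z" (400x640 float32, m along the optical axis (not along the pixel's ray), 0 where there is no reading), "mtx" (3x3 intrinsics, pixels), "k1" (the pictures are not rectified: a ray, as slopes to the right and down, at radius r is drawn at 1 + k1 r^2 times it, then the intrinsics apply), "extrinsics" (4x4, takes a point from world to camera coordinates). Camera axes: x right, y up, looking along -z (the intrinsics and any distortion apply to the point x, -y, -z); pixel columns grow to the right and rows downward; lengths in m; the calibration is good to about 2 mm. A picture is of the moment at which its call begins.
- env.close_job(): hands the job in, once; it reports no verdict.
Trained networks look in the newest picture that a camera, given by its name, has taken for a name from the list of things; names that differ only in an ending like _2 or _b are one class to them, and where a whole thing is asked for, a point or a joint stands for the part that bears it (a point fixed in the world has none). Each returns a list of dicts, best first, with "score" (0 to 1); they miss things now and then, are a little off and sometimes report something else, mostly with a low value. They report only what shows in the picture. A call takes as long as a camera call.
- env.find_in(thing, camera): "box" ([centre column, centre row, width, height] as shares, 0 to 1, of the picture: columns of its width, rows of its height, round what is visible of it).
- env.spot_point(thing, camera): "centre" ([row, column] as shares, 0 to 1, of the picture: columns of its width, rows of its height: a listed point, or the origin of a listed thing).
The state is a dict: "time": time; "qpos": joint angles; "joint_velocities": joint speeds; "effort": joint torques, N m; "eef_pos": TCP position; "ee_rot": TCP orientation; "wrist_force": force on the tool from outside, world axes, zero at the start; "wrist_torque": the same for the moment, N m; "gripper_width": opening from 0.0 (shut) to 1.0 (fully open).
Only numpy, scipy, OpenCV 4.12 (cv2) and the standard library are available. Lean on these libraries where they do the work, as an engineer would, in place of code of your own. Each camera call takes 0.05 s, during which the arm holds its last target. There are 200 camera calls.

## Working session

There is one attempt and no reset: what is moved stays moved. The work goes in short steps, Python scripts to look and compute and a tool call to move; the robot and the scene stay as the last step left them, time stands still between calls to the robot, and variables do not carry over. Pictures are saved under pics/ and viewed, on a budget of 10 in all, crops included, one or two more only if the job needs it, and the job is handed in when it is done.

Besides the shell and the picture viewer there is one more tool, called as name([rows], argument=value, ...), one row to a line, values as JSON. drive_tool: Moves the arm, as the interface text tells. Its arguments: {"type":"object","properties":{"increments":{"type":"array"},"squeeze":{"type":"number"}},"required":["increments"]}

```bash
mkdir -p pics
cat > h.py <<'E'
import numpy as np, cv2
from station import env
def ray(f,u,v):
    K=np.array(f["mtx"]);k=f["k1"]
    d=np.array([(u-K[0,2])/K[0,0],(v-K[1,2])/K[1,1]]);s=d.copy()
    for _ in range(20): s=d/(1+k*(s@s))
    return s
def deproj(f,u,v,z):
    s=ray(f,u,v);p=np.array([s[0]*z,-s[1]*z,-z,1]);return (np.linalg.inv(f["extrinsics"])@p)[:3]
def at_height(f,u,v,h):
    E=np.linalg.inv(f["extrinsics"]);s=ray(f,u,v);d=E[:3,:3]@np.array([s[0],-s[1],-1]);o=E[:3,3]
    return o+d*(h-o[2])/d[2]
def proj(f,p):
    q=np.array(f["extrinsics"])@np.append(p,1);s=np.array([q[0],-q[1]])/-q[2];s=s*(1+f["k1"]*(s@s));K=np.array(f["mtx"])
    return s*[K[0,0],K[1,1]]+[K[0,2],K[1,2]]
E
python3 - <<'E'
from h import *
s=env.read_state();print({k:np.round(v,3).tolist() for k,v in s.items()})
H=dict(cooker=.024,lever_pad=.098,toggle_base=.024,toggle_tip=.09,lid_dome=.109,jar=0.,glass_cup=0.,egg_cup=0.,mug=0.,shaker=0.,spoon=0.,whisk=0.)
for c in("scene","top"):
    f=env.grab_frame(c);cv2.imwrite(f"pics/{c}0.png",f["frame"][:,:,::-1]);np.savez(f"{c}0.npz",**f)
    print(c,f["extrinsics"].round(3).tolist() if hasattr(f["extrinsics"],'round') else f["extrinsics"])
    for t,h in H.items():
        for r in env.spot_point(t,c)[:2]:
            v,u=r["centre"];u*=640;v*=400
            z=f["range_z"][min(int(v),399),min(int(u),639)]
            print(t,round(r["score"],2),"px",round(u),round(v),"h",at_height(f,u,v,h).round(3),"d",deproj(f,u,v,z).round(3) if z>0 else None)
E
```

```text
{'time': 0.0, 'qpos': [-1.248, 0.412, -0.013, 1.597, 0.006, 1.134, -0.082], 'joint_velocities': [-0.0, -0.001, 0.001, -0.001, -0.001, -0.001, 0.0], 'effort': [-0.0, -60.062, 0.682, -29.94, 0.014, 0.01, 0.0], 'eef_pos': [0.238, 0.577, 0.244], 'ee_rot': [[-0.925, 0.381, -0.0], [0.381, 0.925, -0.002], [-0.0, -0.002, -1.0]], 'wrist_force': [-0.256, -0.252, 0.237], 'wrist_torque': [0.019, -0.029, 0.019], 'gripper_width': 0.997}
scene [[0.183, 0.983, -0.003, -0.123], [-0.763, 0.144, 0.63, 0.387], [0.62, -0.113, 0.776, -1.418], [0.0, 0.0, 0.0, 1.0]]
cooker 0.92 px 303 222 h [ 0.618 -0.031  0.024] d [ 0.692 -0.039  0.131]
lever_pad 0.59 px 310 151 h [0.457 0.015 0.098] d [0.456 0.015 0.098]
lever_pad 0.27 px 256 193 h [ 0.568 -0.131  0.098] d [ 0.53  -0.133  0.053]
toggle_base 0.63 px 256 197 h [ 0.521 -0.135  0.024] d [ 0.539 -0.134  0.046]
toggle_tip 0.67 px 250 174 h [ 0.501 -0.14   0.09 ] d [ 0.509 -0.14   0.098]
lid_dome 0.78 px 300 234 h [ 0.708 -0.047  0.109] d [ 0.708 -0.047  0.109]
jar 0.89 px 362 195 h [0.547 0.136 0.   ] d [0.602 0.116 0.072]
glass_cup 0.61 px 231 244 h [ 0.634 -0
[... 1078 characters left out ...]
045  0.157]
jar 0.95 px 289 211 h [0.574 0.129 0.   ] d [0.558 0.115 0.123]
glass_cup 0.65 px 396 184 h [ 0.653 -0.207  0.   ] d [ 0.648 -0.203  0.028]
glass_cup 0.65 px 336 196 h [ 0.62  -0.019  0.   ] d [ 0.591 -0.018  0.18 ]
egg_cup 0.76 px 290 164 h [0.726 0.125 0.   ] d [0.705 0.116 0.088]
mug 0.86 px 226 188 h [0.653 0.328 0.   ] d [0.632 0.297 0.115]
mug 0.4 px 378 223 h [ 0.53  -0.146  0.   ] d [ 0.524 -0.14   0.06 ]
shaker 0.71 px 223 246 h [0.469 0.334 0.   ] d [0.466 0.317 0.063]
shaker 0.47 px 288 208 h [0.585 0.132 0.   ] d [0.568 0.118 0.123]
spoon 0.72 px 223 186 h [0.659 0.337 0.   ] d [0.653 0.329 0.028]
spoon 0.64 px 429 217 h [ 0.546 -0.307  0.   ] d [ 0.541 -0.296  0.046]
```

Run:
```python
from h import *
for c,(x0,x1,y0,y1) in dict(scene=(160,480,100,300),top=(200,460,120,290)).items():
    f=np.load(c+"0.npz");im=f["frame"][:,:,::-1][y0:y1,x0:x1];im=cv2.resize(im,None,fx=2.5 if c=="scene" else 3,fy=2.5 if c=="scene" else 3,interpolation=cv2.INTER_CUBIC)
    cv2.imwrite(f"pics/{c}_crop.png",im)
for c in("scene","top"):
    f=np.load(c+"0.npz");R=f["frame"].astype(int);m=((R[...,0]>110)&(R[...,1]<60)&(R[...,2]<70)).astype(np.uint8)
    n,l,st,ce=cv2.connectedComponentsWithStats(m)
    for i in range(1,n):
        if st[i,4]>8:
            u,v=ce[i];print(c,st[i],ce[i].round(1),at_height(f,u,v,.090).round(4))
    m=((R[...,0]>180)&(R[...,1]>70)&(R[...,1]<170)&(R[...,2]<80)).astype(np.uint8)
    n,l,st,ce=cv2.connectedComponentsWithStats(m)
    for i in range(1,n):
        if st[i,4]>40:
            u,v=ce[i];print(c,"orange",st[i],ce[i].round(1),at_height(f,u,v,.098).round(4))
```

```text
scene [247 171   7   7  38] [250.  174.3] [ 0.5013 -0.1402  0.09  ]
scene [  0 327  37  33 852] [ 16.4 342.2] [ 0.8343 -0.5998  0.09  ]
scene orange [299 147  22  14 276] [309.9 153.3] [0.4659 0.014  0.098 ]
scene orange [  0 361  27  28 336] [ 12.2 375.2] [ 0.8982 -0.587   0.098 ]
top [520 114  20  19 280] [529.4 123.2] [ 0.8107 -0.6008  0.09  ]
top [376 228   8   7  48] [379.2 231. ] [ 0.4992 -0.1399  0.09  ]
```

View pics/scene_crop.png

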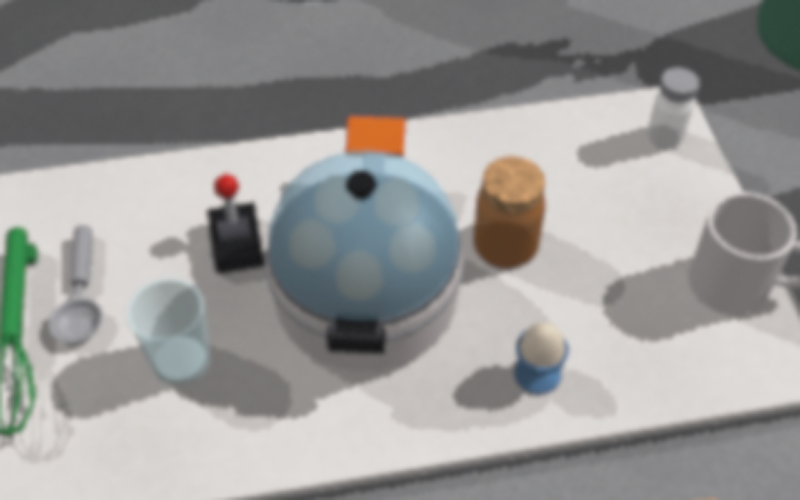

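View pics/top_crop.png

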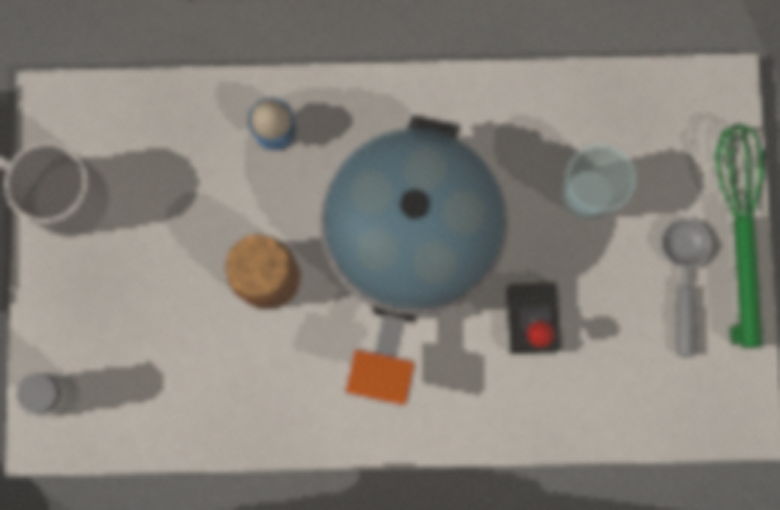

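The top view shows the red ball at crop (540,334), leaning toward the robot (ON). The orange pad is at crop (380,377), and the lid is closed. The scene view agrees, with the ball at (226,186) and the pad at (376,135). Both cameras put the ball at (0.500, -0.140, 0.090) and the pad at (0.457, 0.015, 0.098), which fits the given heights and sizes.

First I'll shut the gripper and turn the tool so its x is world +y and its y is world +x.

drive_tool([
  [[0,0,0,9.65,1],[0,0,0,9.65,1],[0,0,0,9.65,1],[0,0,0,9.65,1],[0,0,0,9.65,1],[0,0,0,9.65,1],[0,0,0,9.65,1],[0,0,0,0,1]],
], squeeze=30)

```text
time: 2.3
eef_pos: [0.2379, 0.5779, 0.2453]
ee_rot: [[-0.002, 1.0, 0.0], [1.0, 0.002, -0.0], [-0.0, 0.0, -1.0]]
wrist_force: [0.4, -0.1, 0.5]
gripper_width: -0.004
```

drive_tool([
  [[-0.045,0.0126,0,0,1],[-0.045,0.0126,0,0,1],[-0.045,0.0126,0,0,1],[-0.045,0.0126,0,0,1],[-0.045,0.0126,0,0,1],[-0.045,0.0126,0,0,1],[-0.045,0.0126,0,0,1],[-0.045,0.0126,0,0,1]],
])

```text
time: 3.3
eef_pos: [0.3397, 0.2165, 0.2456]
ee_rot: [[-0.006, 1.0, 0.001], [1.0, 0.006, 0.001], [0.001, 0.001, -1.0]]
wrist_force: [1.0, 0.5, 0.6]
gripper_width: -0.003
```

drive_tool([
  [[-0.045,0.0126,0,0,1],[-0.045,0.0126,0,0,1],[-0.045,0.0126,0,0,1],[-0.045,0.0126,0,0,1],[-0.045,0.0126,0,0,1],[-0.045,0.0126,0,0,1],[-0.048,0.0126,0,0,1],[0,0,0,0,1]],
])

```text
time: 4.3
eef_pos: [0.4282, -0.1035, 0.2457]
ee_rot: [[0.0, 1.0, 0.001], [1.0, -0.0, -0.002], [-0.002, 0.001, -1.0]]
wrist_force: [-0.1, 1.2, -0.1]
gripper_width: -0.0
```

drive_tool([
  [[-0.0365,0.015,0,0,1],[0,0,0.04,0,1],[0,0,0.04,0,1],[0,0,0.035,0,1],[0,0,0.025,0,1],[0,0,0.0115,0,1],[0,0,0,0,1],[0,0,0,0,1]],
])

```text
time: 5.3
eef_pos: [0.4435, -0.1364, 0.0946]
ee_rot: [[-0.002, 1.0, 0.001], [1.0, 0.002, 0.0], [0.0, 0.001, -1.0]]
wrist_force: [-0.0, 0.3, -0.2]
gripper_width: -0.001
```

drive_tool([
  [[-0.003,0.015,0,0,1],[0,0.012,0,0,1],[0,0.01,0,0,1],[0,0.01,0,0,1],[0,0.01,0,0,1],[0.001,0.01,0,0,1],[0.001,0.008,0,0,1],[0,0,0,0,1]],
])

```text
time: 6.3
eef_pos: [0.5168, -0.1375, 0.0934]
ee_rot: [[-0.001, 1.0, -0.003], [1.0, 0.001, 0.0], [0.0, -0.003, -1.0]]
wrist_force: [-4.9, -0.4, 2.4]
gripper_width: -0.002
```

drive_tool([
  [[0,0.002,0,0,1],[0,0.002,0,0,1],[0,0.002,0,0,1],[0,0,0,0,1]],
])

```text
time: 6.8
eef_pos: [0.5177, -0.1375, 0.0931]
ee_rot: [[0.001, 1.0, -0.011], [1.0, -0.001, 0.003], [0.003, -0.011, -1.0]]
wrist_force: [-22.2, 0.2, 18.6]
gripper_width: -0.009
```

```bash
cat > look.py <<'E'
import sys
from h import *
n=sys.argv[1];s=env.read_state();print(s["time"],np.round(s["eef_pos"],4),np.round(s["wrist_force"],1))
ims=[]
for c in("scene","top"):
    f=env.grab_frame(c);R=f["frame"].astype(int);m=((R[...,0]>110)&(R[...,1]<60)&(R[...,2]<70)).astype(np.uint8)
    k,l,st,ce=cv2.connectedComponentsWithStats(m)
    for i in range(1,k):
        if st[i,4]>5 and 200<ce[i][0]<460: print(c,"red",st[i][4],ce[i].round(1),at_height(f,*ce[i],.090).round(4))
    x0,y0=(190,70) if c=="scene" else (240,120)
    ims.append(cv2.resize(np.ascontiguousarray(f["frame"][y0:y0+200,x0:x0+200,::-1]),(400,400)))
cv2.imwrite(f"pics/{n}.png",np.hstack(ims))
E
python3 look.py push1
```

```text
6.8 [ 0.5177 -0.1375  0.0931] [-22.2   0.2  18.6]
scene red 84 [252.6 187.4] [ 0.5439 -0.1375  0.09  ]
```

View pics/push1.png

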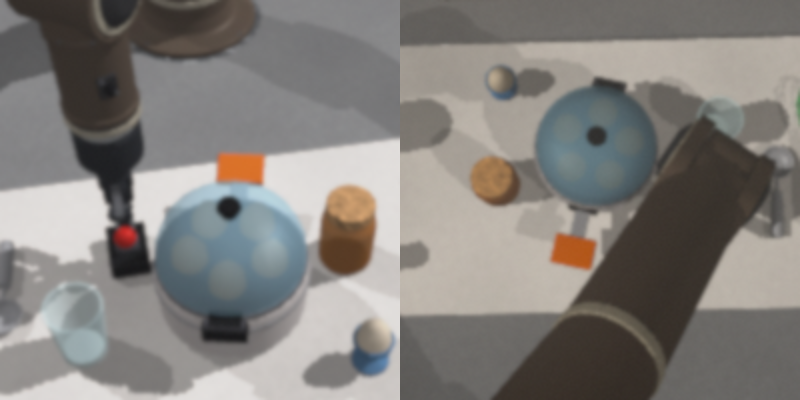

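The ball sits at x=0.544 and the push force rose to 22 N, so the toggle is against its OFF stop. I'll back off, rise and go above the pad.

drive_tool([
  [[0,-0.02,0,0,1],[0,-0.03,0,0,1],[0,-0.02,-0.02,0,1],[0,0,-0.04,0,1],[0.03,0,-0.026,0,1],[0.045,0,0,0,1],[0.045,0,0,0,1],[0.035,0,0,0,1]],
])

```text
time: 7.9
eef_pos: [0.4542, 0.0199, 0.1802]
ee_rot: [[-0.002, 1.0, 0.001], [1.0, 0.002, 0.001], [0.001, 0.001, -1.0]]
wrist_force: [0.0, -1.0, 0.2]
gripper_width: 0.0
```

drive_tool([
  [[0,0,0,0,1],[0,0,0,0,1]],
])

```text
time: 8.15
eef_pos: [0.454, 0.0173, 0.18]
ee_rot: [[-0.001, 1.0, 0.001], [1.0, 0.001, -0.0], [-0.0, 0.001, -1.0]]
wrist_force: [0.5, 0.2, 0.6]
gripper_width: -0.0
```

```bash
python3 look.py toggled
```

```text
8.15 [0.454  0.0173 0.18  ] [0.5 0.2 0.6]
scene red 78 [252.7 187.4] [ 0.5437 -0.1371  0.09  ]
top red 41 [378.4 215.4] [ 0.5443 -0.1394  0.09  ]
```

View pics/toggled.png

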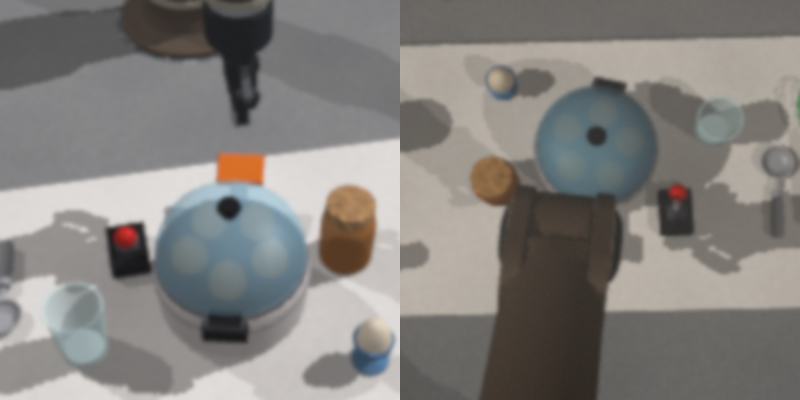

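The toggle stays at OFF: the ball is at x=0.544 in both views, scene crop (126,237) and top crop (677,192). The arm is over the pad, so I'll press down.

drive_tool([
  [[0,0,0.03,0,1],[0,0,0.02,0,1],[0,0,0.006,0,1],[0,0,0.003,0,1],[0,0,0.003,0,1],[0,0,0.003,0,1],[0,0,0.003,0,1],[0,0,0,0,1]],
])

```text
time: 9.25
eef_pos: [0.4536, 0.0178, 0.1119]
ee_rot: [[-0.001, 1.0, -0.0], [1.0, 0.001, 0.001], [0.001, -0.0, -1.0]]
wrist_force: [-1.6, 0.4, 5.0]
gripper_width: 0.004
```

drive_tool([
  [[0,0,0.004,0,1],[0,0,0.004,0,1],[0,0,0.004,0,1],[0,0,0.004,0,1],[0,0,0.004,0,1],[0,0,0.004,0,1],[0,0,0.004,0,1],[0,0,0.003,0,1]],
])

```text
time: 10.25
eef_pos: [0.4538, 0.0176, 0.0805]
ee_rot: [[-0.001, 1.0, 0.0], [1.0, 0.001, -0.0], [-0.0, 0.0, -1.0]]
wrist_force: [-1.7, 1.1, 3.2]
gripper_width: 0.002
```

drive_tool([
  [[0,0,0.002,0,1],[0,0,0.001,0,1],[0,0,0,0,1]],
])

```text
time: 10.62
eef_pos: [0.454, 0.0176, 0.0778]
ee_rot: [[-0.001, 1.0, 0.001], [1.0, 0.001, -0.0], [-0.0, 0.001, -1.0]]
wrist_force: [-1.0, 0.8, 1.5]
gripper_width: 0.0
```

drive_tool([
  [[0,0,0.002,0,1],[0,0,0.001,0,1],[0,0,0,0,1]],
])

```text
time: 11.0
eef_pos: [0.4542, 0.0175, 0.0749]
ee_rot: [[-0.001, 1.0, 0.001], [1.0, 0.001, -0.0], [-0.0, 0.001, -1.0]]
wrist_force: [0.5, -0.3, 1.7]
gripper_width: -0.002
```

drive_tool([
  [[0,0,0.002,0,1],[0,0,0.002,0,1],[0,0,0,0,1]],
])

```text
time: 11.38
eef_pos: [0.4549, 0.0175, 0.0732]
ee_rot: [[-0.0, 1.0, 0.002], [1.0, 0.0, 0.003], [0.003, 0.002, -1.0]]
wrist_force: [-10.4, 0.8, 44.1]
gripper_width: -0.0
```

```bash
python3 look.py press1
```

```text
11.375 [0.4549 0.0175 0.0732] [-10.4   0.8  44.1]
scene red 85 [252.7 187.3] [ 0.5435 -0.1372  0.09  ]
top red 50 [378.2 215.9] [ 0.5428 -0.1385  0.09  ]
```

View pics/press1.png

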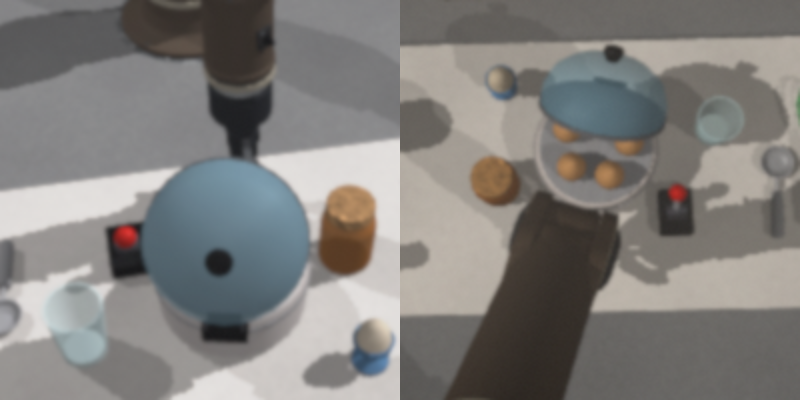

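The lid is fully open: the knob has swung back to top crop (613,52) and the eggs are uncovered. The lever is on its stop at 44 N, so I'll ease off slightly and hold for about 2 s.

drive_tool([
  [[0,0,-0.001,0,1],[0,0,0,0,1],[0,0,0,0,1],[0,0,0,0,1],[0,0,0,0,1],[0,0,0,0,1],[0,0,0,0,1],[0,0,0,0,1]],
])

```text
time: 12.48
eef_pos: [0.4547, 0.0175, 0.0736]
ee_rot: [[-0.0, 1.0, 0.002], [1.0, 0.0, 0.002], [0.002, 0.002, -1.0]]
wrist_force: [-6.3, 0.5, 33.4]
gripper_width: 0.0
```

drive_tool([
  [[0,0,0,0,1],[0,0,0,0,1],[0,0,0,0,1],[0,0,0,0,1],[0,0,0,0,1],[0,0,0,0,1],[0,0,0,0,1],[0,0,0,0,1]],
])

```text
time: 13.48
eef_pos: [0.4547, 0.0175, 0.0736]
ee_rot: [[-0.0, 1.0, 0.002], [1.0, 0.0, 0.002], [0.002, 0.002, -1.0]]
wrist_force: [-5.4, 0.4, 33.6]
gripper_width: -0.0
```

drive_tool([
  [[0,0,-0.0012,0,1],[0,0,-0.0012,0,1],[0,0,-0.0012,0,1],[0,0,-0.0012,0,1],[0,0,-0.0012,0,1],[0,0,-0.0012,0,1],[0,0,-0.0012,0,1],[0,0,-0.0012,0,1]],
])

```text
time: 14.48
eef_pos: [0.4534, 0.0176, 0.0814]
ee_rot: [[-0.001, 1.0, -0.001], [1.0, 0.001, 0.0], [0.0, -0.001, -1.0]]
wrist_force: [-0.4, 1.0, 2.6]
gripper_width: 0.006
```

drive_tool([
  [[0,0,-0.0012,0,1],[0,0,-0.0012,0,1],[0,0,-0.0012,0,1],[0,0,-0.0012,0,1],[0,0,-0.0012,0,1],[0,0,-0.0012,0,1],[0,0,-0.0012,0,1],[0,0,-0.0012,0,1]],
])

```text
time: 15.48
eef_pos: [0.4535, 0.0176, 0.091]
ee_rot: [[-0.001, 1.0, -0.0], [1.0, 0.001, 0.0], [0.0, -0.0, -1.0]]
wrist_force: [-2.6, 2.1, 3.7]
gripper_width: 0.001
```

drive_tool([
  [[0,0,-0.0012,0,1],[0,0,-0.0012,0,1],[0,0,-0.0012,0,1],[0,0,-0.0012,0,1],[0,0,-0.0012,0,1],[0,0,-0.0012,0,1],[0,0,-0.0012,0,1],[0,0,-0.0012,0,1]],
])

```text
time: 16.48
eef_pos: [0.4543, 0.0175, 0.1009]
ee_rot: [[-0.001, 1.0, 0.001], [1.0, 0.001, -0.0], [-0.0, 0.001, -1.0]]
wrist_force: [0.3, -0.2, 4.5]
gripper_width: -0.001
```

drive_tool([
  [[0,0,-0.001,0,1],[0,0,-0.001,0,1],[0,0,-0.001,0,1],[0,0,-0.001,0,1],[0,0,-0.001,0,1],[0,0,-0.001,0,1],[0,0,-0.001,0,1],[0,0,-0.001,0,1]],
])

```text
time: 17.48
eef_pos: [0.4538, 0.0177, 0.1087]
ee_rot: [[-0.001, 1.0, 0.0], [1.0, 0.001, 0.0], [0.0, 0.0, -1.0]]
wrist_force: [3.3, -1.1, 4.2]
gripper_width: 0.0
```

drive_tool([
  [[0,0,-0.0008,0,1],[0,0,-0.0008,0,1],[0,0,-0.0008,0,1],[0,0,-0.0008,0,1],[0,0,-0.0008,0,1],[0,0,-0.0008,0,1],[0,0,-0.0008,0,1],[0,0,-0.0008,0,1]],
])

```text
time: 18.48
eef_pos: [0.4537, 0.0176, 0.1151]
ee_rot: [[-0.001, 1.0, 0.0], [1.0, 0.001, 0.0], [0.0, 0.0, -1.0]]
wrist_force: [4.7, -0.9, 3.7]
gripper_width: -0.001
```

drive_tool([
  [[0,0,-0.0008,0,1],[0,0,-0.0008,0,1],[0,0,-0.0008,0,1],[0,0,-0.0008,0,1],[0,0,-0.0008,0,1],[0,0,-0.0008,0,1],[0,0,-0.0008,0,1],[0,0,0,0,1]],
])

```text
time: 19.48
eef_pos: [0.4537, 0.0176, 0.1207]
ee_rot: [[-0.001, 1.0, 0.0], [1.0, 0.001, 0.0], [0.0, 0.0, -1.0]]
wrist_force: [0.5, 0.4, -0.0]
gripper_width: -0.003
```

The force has dropped to zero, so the lever is all the way up. I'll lift clear and check.

drive_tool([
  [[0,0,-0.01,0,1],[0,-0.01,-0.03,0,1],[0,-0.02,-0.04,0,1],[0,-0.02,-0.04,0,1],[0,0,0,0,1],[0,0,0,0,1]],
])

```text
time: 20.23
eef_pos: [0.4038, 0.018, 0.2406]
ee_rot: [[-0.002, 1.0, 0.001], [1.0, 0.002, 0.002], [0.002, 0.001, -1.0]]
wrist_force: [-0.4, 0.2, 0.3]
gripper_width: -0.001
```

```bash
python3 look.py end
python3 - <<'E'
from h import *
for c in("scene","top"):
    f=env.grab_frame(c);o=np.load(c+"0.npz")
    for t in("lever_pad","jar","glass_cup","egg_cup","mug","shaker","spoon"):
        r=env.spot_point(t,c)
        if r: print(c,t,round(r[0]["score"],2),np.round(np.array(r[0]["centre"])*[400,640]).tolist())
E
```

```text
20.225 [0.4038 0.018  0.2406] [-0.4  0.2  0.3]
scene red 79 [252.9 187.2] [ 0.5434 -0.1367  0.09  ]
top red 47 [378.2 216. ] [ 0.5425 -0.1386  0.09  ]
scene lever_pad 0.75 [151.0, 312.0]
scene jar 0.67 [196.0, 360.0]
scene glass_cup 0.58 [242.0, 233.0]
scene egg_cup 0.6 [245.0, 373.0]
scene mug 0.89 [214.0, 453.0]
scene shaker 0.93 [156.0, 429.0]
scene spoon 0.78 [213.0, 191.0]
top lever_pad 0.63 [242.0, 326.0]
top jar 0.92 [214.0, 289.0]
top glass_cup 0.9 [184.0, 399.0]
top egg_cup 0.69 [162.0, 290.0]
top mug 0.79 [189.0, 224.0]
top shaker 0.7 [165.0, 292.0]
top spoon 0.72 [213.0, 427.0]
```

View pics/end.png

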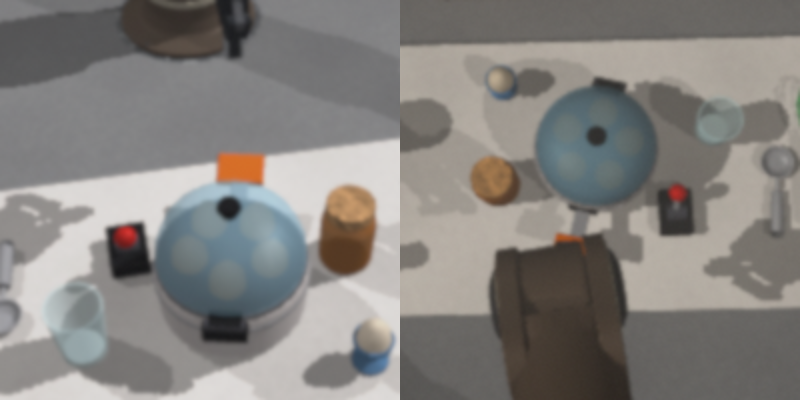

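The lid is closed with its knob at scene crop (229,208), the pad is up at (241,168), and the toggle is OFF at (126,237). Everything else is where it was, and the robot touches nothing, so I'll hand in.

```bash
python3 -c "
from station import env
print(env.close_job())"
```

```text
the job is handed in; nothing more can be done
None
```

The job is done and handed in at about 20 s of the 61 s allowed; no verdict was reported.

- **Toggle:** I pushed the red toggle to its OFF stop with the closed fingertips; the push force rose to 22 N there. The ball's measured travel was about 44 mm, against 48 mm for a full swing. I put the gap down to the toggle not starting at exactly 0 and to calibration error, because the rise in force showed it was against its stop.
- **Lever and lid:** I pressed the lever to its stop and held it there for a little over 2 s; the picture showed the lid fully open. The fingertip force peaked at 44 N, and I eased it to about 33 N for the hold. I then let the lever up over about 5.5 s. The finger stayed in contact (about 3–5 N) until the lever was fully up.
- **Last checks:** The final pictures show the lid closed, the lever up and the toggle still OFF. The wrist force is near zero with the arm clear. The bystanders look unmoved in the pictures, and the detections agree within a few pixels. The one exception is the shaker in the top view, where the network pointed at the egg cup instead; the scene view shows the shaker in place. The whisk was not re-checked by the network.

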